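# Stand the seedling light on its fold-out leg

## Task

The little white seedling light is lying face down on its sloped rest. Fold the leg on its back all the way out, then stand the light up on the bench on its bottom edge and its leg, in front of the middle of the seedling tray and about a hand's width from it, with the lit face towards the tray. Set it down gently and leave the other things where they are.

Things in the scene. Friction and masses are not known exactly. Their poses are not given: they have to be found in the camera images.
- panel_center (a point): centre of the light, a white plastic slab (about 0.34 kg): 160 mm tall (its z axis, bottom to top), 64 mm wide (y), 20 mm thick (x; +x points out of the lit face, -x out of the back with the leg). At the start it leans face down on the rest, its z axis 0.48 rad from vertical, top up and away from the robot, back up and towards the robot. Its top 55 mm stands clear of the rest.
- panel_bottom (a point): centre of the light's bottom face, 80 mm below panel_center along its z axis; same axes. Standing on the opened leg the light leans back, towards the leg, by 0.39 rad (22 degrees) from vertical; the bottom edge of its back then touches the bench and this point is 4 mm up.
- panel: the whole light with its leg; origin and axes are those of panel_bottom
- leg (a joint): flat aluminium leg on the back, rad: 0 folded (it starts at 0 to 0.12), 0.65 fully out, a firm stop. Hinge line parallel to the light's y axis, 110 mm above its bottom, 16 mm from its mid-plane (6 mm off the back); the leg points from it to the bottom, and its foot swings away from the back. Stiff hinge (0.06 N m): it stays where it is left.
- foot (a point): centre of the black rubber foot at the leg's free end: a round crossbar, diameter 20 mm, 40 mm long along y, with flat ends that can be pinched. It is 95 mm down the leg from the hinge line and 10 mm outward: folded, 15 mm above the light's bottom and 16 mm off its back (6 mm clear between them). Standing, it is 10 mm above the bench.
- rest: fixed sloped rest, grey on a black base (120 x 90 mm), left or right on the bench, yaw varies. Origin on the bench under its toe ledge, which is 50 mm up and carries the light's bottom; its slope, 50 mm wide, rises 100 mm along the light's face (towards +x of the rest). The ledge has a 4 mm lip: lift the light 10 mm along its own length first.
- tray_edge (a point): middle of the near edge of the fixed grey propagation tray, at bench level. The tray is 220 mm (x) by 460 mm (y), 50 mm tall, with two rows of stone-wool blocks 71 mm high and seedlings. +x points from this edge into the tray, away from the robot; y runs along the edge. The light must stand before this point, on its -x side.
- caddy: fixed wooden box of small amber jars, 130 x 130 mm, 78 mm tall, on the side opposite the rest; origin at the centre of its underside. Bystander
- block1: loose stone-wool block, 70 x 70 x 65 mm, white wrapper, yellow-green top; origin at the centre of its underside. Bystander
- block2: a second such loose block, 70 x 70 x 65 mm; origin at the centre of its underside. Bystander
- bottle: white plastic bottle, 70 mm across, 170 mm tall, upright; origin at the centre of its underside. Bystander
- cup: white plastic measuring cup, 72 mm across, 85 mm tall; origin at the centre of its underside. Bystander
- seedjar: small glass jar with steel cap, 60 mm across, 55 mm tall; origin at the centre of its underside. Bystander
- pipette: clear pipette lying on the bench, about 160 mm long, bulb 20 mm across; origin under its middle. Bystander
Things that resemble listed ones, but are neither listed nor needed, are in the scene too. What is shaped like the panel but blue or red is not meant.

How it is judged (in metres and radians):
On the way, in this order (a step that is already met when the one before it is completed fails the run):
1. the leg is folded fully out (value of joint leg above 0.58 rad), for 0.2 s.
2. the light stands on the bench on its bottom edge and leg (value of joint leg above 0.5 rad and angle between panel_center's own z axis and vertical between 0.26 and 0.52 rad and height (world z) of panel_bottom below 0.012 m and height (world z) of foot below 0.018 m), for 0.2 s.
At the end, for the whole second after the job is handed in: The light stands on the bench on its bottom edge and foot, leg out over 0.5 rad, leaning back 0.26 to 0.52 rad; bottom centre 25 to 170 mm before the tray's near edge and within 90 mm of its middle, foot on the robot's side, width parallel to the tray's edge within 0.44 rad (all of step 2 and x of panel_bottom in the frame of tray_edge between -0.17 and -0.025 m and y of panel_bottom in the frame of tray_edge between -0.09 and 0.09 m and x of foot in the frame of tray_edge below -0.095 m and angle between the y axis of panel_center and the y axis of tray_edge, either way round below 0.44 rad); the robot touches nothing.
It fails at once if the light is banged down (over 60 N on the bench) (contact force between panel and table above 60 N).
It fails at once if a bystander is moved by more than 30 mm (distance of any of block1, block2, bottle, cup, seedjar, pipette from where it was at the start of the episode above 0.03 m).
It also fails if it takes over 56 s, if anything falls off the work surface, if the arm or the gripper's body presses on something with over 40 N, if the wrist force passes 120 N, or if a joint passes its speed limit or range.

## Robot

A 6-joint arm with a two-finger parallel gripper is mounted at the origin on the work surface. World frame = base frame: x ahead of the robot, y to its left, z up, the work surface at z = 0. Lengths are in mm, angles in degrees, forces in N, time in s.
With the tool pointing down it reaches from about 350 to 775 mm from the base axis. Payload 7.3 kg.
Tool frame: the origin (TCP) lies at the very end of the fingers, on their centre line; the grasp point (between the pads) lies 19 mm behind it; y points along the fingers, z is the direction in which the jaws open and shut, and the axes are right-handed (so a half turn about y gives the same grasp; the last joint's range is limited). The gripper opens to 92 mm and grips with 3 to 60 N. Pads are 19 mm wide; open, the fingers measure 130 mm over their backs; the gripper's body (75 mm by 190 mm) begins 47 mm behind the grasp point.
Start: joints at [66.291, 19.595, 87.324, -0, 73.075, -8.365], TCP at [138.905, 506.311, 226.741] pointing down, gripper open.
Joint ranges: [-145.02, 145.02], [-44.19, 115.74], [2.07, 154.8], [-57.11, 237.11], [16.16, 152.29], [-177.93, 177.93]. Speed limits (degrees/s): [147.25, 147.25, 180, 180, 180, 180].

## Interface

Orientations are given as [roll, pitch, yaw] about the fixed x, y, z axes, in that order (R = Rz(yaw) Ry(pitch) Rx(roll)).
In Python, from station import manip gives the robot as it stands.
- The arm moves only by the tool carry_out, never from a script. Its argument "motion" is a list of rows, each an object of numbers: "x", "y", "z": the shift along the tool's x, y, z in mm; "rx", "ry", "rz": the turn, a rotation vector about the tool's x, y, z in rad; "grip": the gripper command: -1 is shut, 1 is fully open, values between are in proportion. A call has 1 to 12 rows; each row shifts and turns the commanded pose from where the row before left it, along the tool's axes as they then stand; what a row does not reach is not made up. A row lasts 1/8 s, in which the tool goes at most 62.5 mm and 10.7 degrees, less where a joint would pass 70% of its speed; a pose out of reach is approached as far as the arm can. A call is refused whole if a number of a shift passes 62.5 or a number of a turn 0.188, either way. A call with a gripper value outside its range is refused whole. The fingers move at their own pace and stop on an object; "newtons" is the grip in N (left out, the last holds). Time passes only in rows, so rows that do not move let the fingers close. It gives the time, the measured TCP pose, the force and the opening at its end, in the units of the state.
- manip.get_state(): the state, without advancing time (a new reading comes with each control period).
- manip.snapshot(name): name is "scene" or "top" or "wrist"; returns a dict with "image" (480x640x3 uint8, red, green, blue), "K" (3x3 intrinsics, pixels), "k1" (the pictures are not rectified: a ray, as slopes to the right and down, at radius r is drawn at 1 + k1 r^2 times it, then the intrinsics apply), "position" and "attitude" of the camera in the world; the wrist camera has in their place "T_tool_cam" (4x4, takes a point from camera to tool coordinates, whose origin is the TCP and whose axes are the tool frame's). Camera axes: x right, y down, z forward; pixel columns grow to the right and rows downward; lengths in mm; the calibration is good to about 2 mm. A picture is of the moment at which its call begins: read the wrist's pose just before it. There is no depth.
- manip.finish_job(): hands the job in, once; it reports no verdict.
The state is a dict: "time": time; "joint_pos": joint angles; "joint_vel": joint speeds; "tau": joint torques, N m; "tcp_pos": TCP position; "tcp_rot": TCP orientation; "force": force on the tool from outside, world axes, zero at the start; "torque": the same for the moment, N m; "width": finger opening in mm.
Only numpy, scipy, OpenCV 4.12 (cv2) and the standard library are available. Lean on these libraries where they do the work, as an engineer would, in place of code of your own. Each camera call takes 0.05 s, during which the arm holds its last target.

## Working session

There is one attempt and no reset: what is moved stays moved. The work goes in short steps, Python scripts to look and compute and a tool call to move; the robot and the scene stay as the last step left them, time stands still between calls to the robot, and variables do not carry over. Pictures are saved under pics/ and viewed, and the job is handed in when it is done.

Besides the shell and the picture viewer there is one more tool, called after "Emit:" as a command line: name --argument value ..., lists and objects as JSON in quotes. carry_out: Moves the arm, as the interface text tells. Its arguments: {"type":"object","properties":{"motion":{"type":"array","items":{"type":"object","properties":{"x":{"type":"number"},"y":{"type":"number"},"z":{"type":"number"},"rx":{"type":"number"},"ry":{"type":"number"},"rz":{"type":"number"},"grip":{"type":"number"}}}},"newtons":{"type":"number"}},"required":["motion"]}

```bash
ls; mkdir -p pics
cat > h.py <<'E'
import numpy as np, cv2, pickle
from station import manip
from scipy.spatial.transform import Rotation as R
def snap(n,f):
    s=manip.get_state(); d=manip.snapshot(n); cv2.imwrite('pics/'+f+'.png',d['image'][:,:,::-1]); d['state']=s
    pickle.dump(d,open('pics/'+f+'.pkl','wb')); return d
E
python3 - <<'E'
from h import *
for n in ['scene','top','wrist']:
    d=snap(n,n+'0'); print({k:v for k,v in d.items() if k not in('image','state')})
print(manip.get_state())
E
```

```text
pics
{'K': array([[562.38430032,   0.        , 317.87695568],
       [  0.        , 562.38430032, 233.09420819],
       [  0.        ,   0.        ,   1.        ]]), 'k1': 0.008616670958697498, 'position': array([1137.25568639, -331.01590613, 1201.27207863]), 'attitude': array([-147.81542485,   -0.16611222,   61.32649467])}
{'K': array([[550.83002897,   0.        , 331.00757836],
       [  0.        , 550.83002897, 239.50393044],
       [  0.        ,   0.        ,   1.        ]]), 'k1': -0.01199786071900928, 'position': array([ 218.22473253,  -29.5030591 , 1574.09700423]), 'attitude': array([-1.68084075e+02,  3.12801315e-02, -9.01088843e+01])}
{'K': array([[340.46158901,   0.        , 326.96579925],
       [  0.        , 340.46158901, 238.02688471],
       [  0.        ,   0.        ,   1.        ]]), 'k1': -0.06478646262246714, 'T_tool_cam': array([[ 1.05611635e-03,  9.55995771e-01,  2.93378545e-01,
        -7.91506866e+01],
       [ 4.17613693e-04, -2.93379105e-01,  9.55996091e-01,
        -1.57774881e+02],
       [ 9.99999355e-01, -8.87124209e-04, -7.09079395e-04,
         1.93901680e-01],
       [ 0.00000000e+00,  0.00000000e+00,  0.00000000e+00,
         1.00000000e+00]])}
{'time': 0.15, 'joint_pos': array([ 6.62920963e+01,  1.96288164e+01,  8.73642973e+01, -1.85270127e-04,
        7.30757884e+01, -8.36503330e+00]), 'joint_vel': array([ 0.03126684, -0.20035098, -0.17495026,  0.03837694, -0.10915365,
        0.09711218]), 'tau': array([ 1.57629853e-03, -4.31470442e+01, -2.44351459e+01,  7.17856642e-02,
        5.38711273e-02, -6.13419706e-05]), 'tcp_pos': array([138.76499947, 506.00933393, 226.19277703]), 'tcp_rot': array([-9.00681949e+01,  9.84853422e-03, -1.53428223e+01]), 'force': array([-0.79641846,  0.02432649,  0.63919411]), 'torque': array([-0.00228922, -0.03841927,  0.0159625 ]), 'width': 91.88417981329903}
```

View pics/scene0.png

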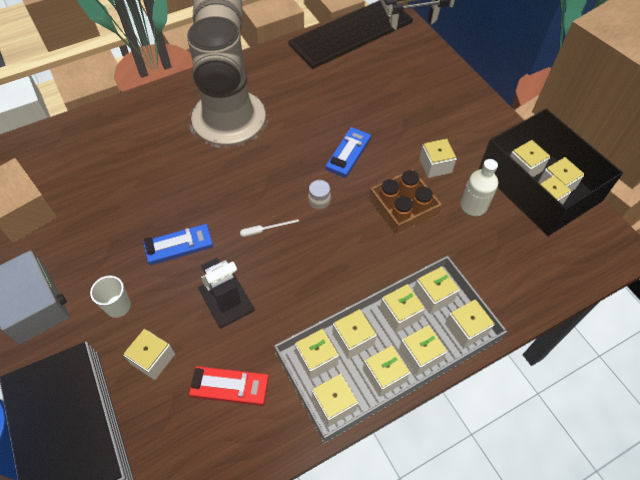

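View pics/top0.png

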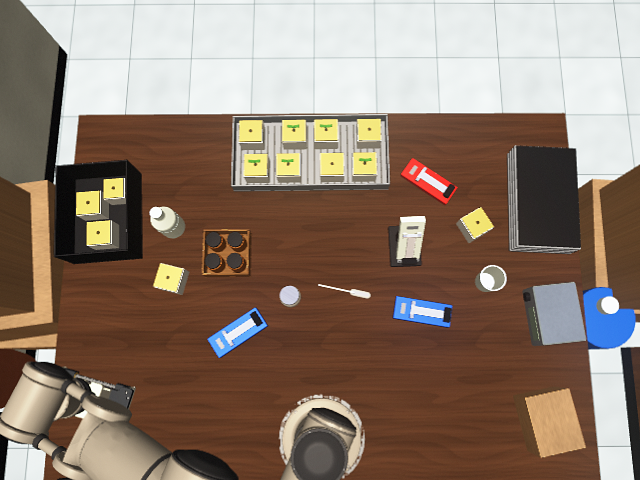

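View pics/wrist0.png

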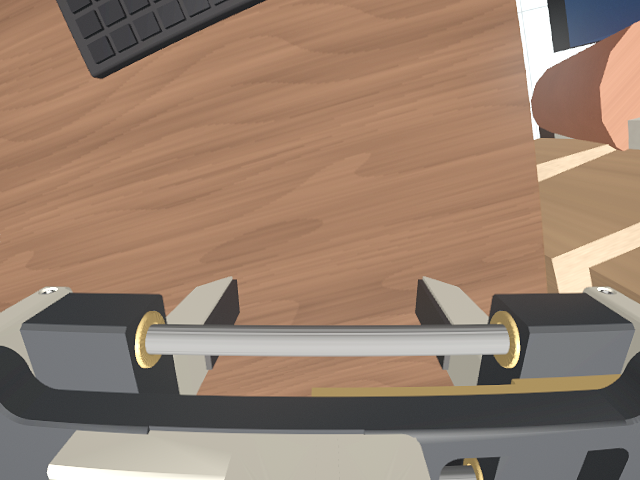

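The top view has four slab-shaped things: white (408,240), blue (423,311), blue (238,332) and red (429,180). Only the white one at (408,240) lies on the black-based rest, so it is the light. I'll confirm in crops.

Run:
```python
import cv2
a=cv2.imread('pics/top0.png')[200:280,370:450]; cv2.imwrite('pics/c1.png',cv2.resize(a,(720,600)[::1] and (600,600),interpolation=cv2.INTER_CUBIC))
a=cv2.imread('pics/scene0.png')[250:330,185:265]; cv2.imwrite('pics/c2.png',cv2.resize(a,(600,600),interpolation=cv2.INTER_CUBIC))
```

```text
(no output)
```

View pics/c1.png

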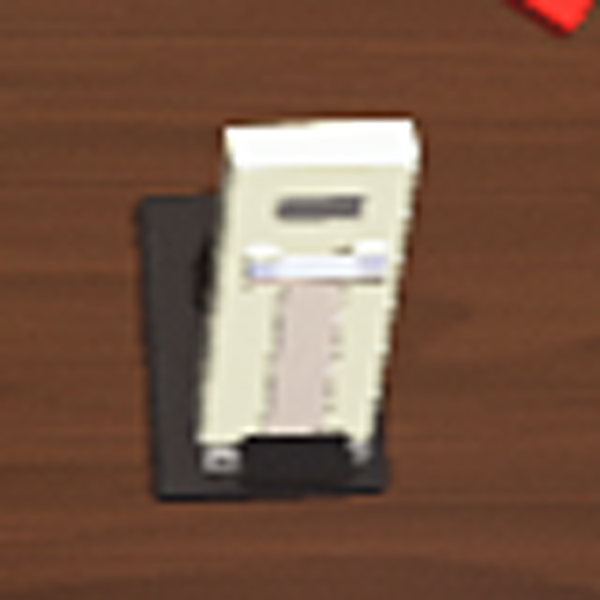

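View pics/c2.png

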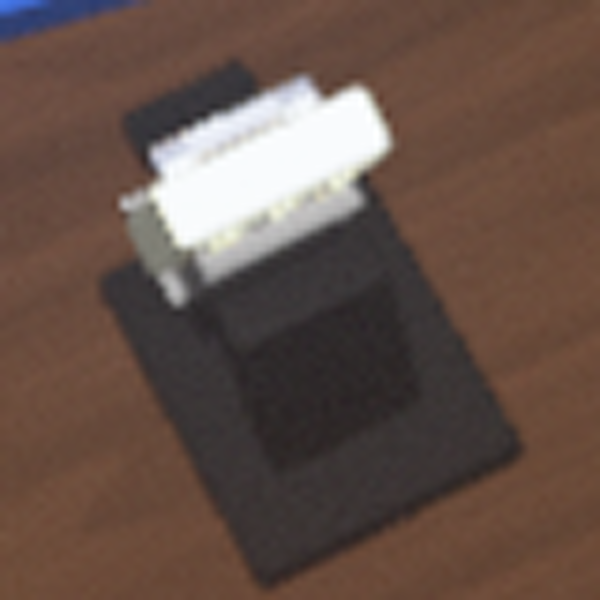

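```bash
cat >> h.py <<'E'
def campose(d):
    if 'position' in d: return R.from_euler('xyz',d['attitude'],degrees=True).as_matrix(),np.array(d['position'])
    T=d['T_tool_cam'];s=d['state'];Rt=R.from_euler('xyz',s['tcp_rot'],degrees=True).as_matrix()
    return Rt@T[:3,:3],Rt@T[:3,3]+s['tcp_pos']
def proj(d,P):
    Rc,p=campose(d);q=(np.atleast_2d(P)-p)@Rc;a=q[:,:2]/q[:,2:]
    a=a*(1+d['k1']*(a**2).sum(1,keepdims=True));return a*[d['K'][0,0],d['K'][1,1]]+d['K'][:2,2]
def unproj(d,uv,z):
    Rc,p=campose(d);b=(np.atleast_2d(uv).astype(float)-d['K'][:2,2])/[d['K'][0,0],d['K'][1,1]];a=b.copy()
    for _ in range(10):a=b/(1+d['k1']*(a**2).sum(1,keepdims=True))
    r=np.c_[a,np.ones(len(a))]@Rc.T;return p+r*((z-p[2])/r[:,2:])
def load(f):return pickle.load(open('pics/'+f+'.pkl','rb'))
def prot(yaw,lean):
    # panel axes; lean>0 leans along +x(yaw)
    return (R.from_euler('z',yaw)*R.from_euler('y',lean)).as_matrix()
E
python3 - <<'E'
from h import *
from scipy.optimize import least_squares
t=load('top0');s=load('scene0')
c=lambda L,o:(np.array(L)+.5)/7.5-.5+o
# model pts panel_bottom frame: x,y,z
M=np.array([[-10,32,160],[-10,-32,160],[10,32,160],[10,-32,160],[-10,32,0]])
uv=c([[232,172],[415,162],[227,130],[415,121],[200,445]],[370,200])
# scene: top face corners
M2=np.array([[10,32,160],[10,-32,160],[-10,-32,160],[-10,32,160]],float)
uv2=c([[178,245],[390,140],[362,88],[158,185]],[185,250])
def f(p,full=False):
    Rm=prot(p[3],.48);b=np.array(p[:3])
    return np.r_[(proj(t,M@Rm.T+b)-uv).ravel(),(proj(s,M2@Rm.T+b)-uv2).ravel()]
r=least_squares(f,[450,-200,52,0]);print(r.x,np.degrees(r.x[3]),np.round(r.fun.reshape(-1,2),1))
# foot check
print(proj(t,prot(r.x[3],.48)@[-26,0,15]+r.x[:3]))
# tray
for n,uv in [('near',[[231,189],[389,188]]),('far',[[232,114],[387,114]])]: print(n,unproj(t,uv,50 ).round(1))
print(unproj(s,[[276,349],[447,259]],50).round(1))
for n,uv in dict(caddy=(227,252),cup=(491,279),block=(476,224),bottle=(168,224),jar=(290,296),pip1=(318,285),pip2=(369,296),bluR=(423,311),red=(429,180)).items():print(n,unproj(t,uv,30).round())
print(unproj(t,[[390,227],[420,266],[390,266]],5))
E
```

```text
[ 4.93784138e+02 -2.61486518e+02  3.90118145e+01  3.21306507e-01] 18.409506774633734 [[  0.5   4. ]
 [ -0.8  -2.3]
 [ -1.6   4.1]
 [ -3.7  -2.2]
 [  7.5   3.4]
 [ 28.5 -16.6]
 [-23.   17.6]
 [-25.8  17.1]
 [ 24.8 -15.9]]
[[416.4005409  259.87063816]]
near [[ 689.4  259.    50. ]
 [ 691.4 -196.9   50. ]]
far [[ 921.9  264.5   50. ]
 [ 920.8 -196.5   50. ]]
[[ 717.4 -199.7   50. ]
 [ 711.5  251.7   50. ]]
caddy [[508. 268.  30.]]
cup [[ 429. -481.   30.]]
block [[ 589. -448.   30.]]
bottle [[591. 441.  30.]]
jar [[382.  86.  30.]]
pip1 [[413.   8.  30.]]
pip2 [[ 382. -136.   30.]]
bluR [[ 340. -286.   30.]]
red [[ 722. -317.   30.]]
[[ 586.38111749 -201.93463681    5.        ]
 [ 470.75989556 -285.67428319    5.        ]
 [ 470.94549496 -199.1659649     5.        ]]
```

Run:
```python
from h import *
from scipy.optimize import least_squares
t=load('top0');s=load('scene0')
c=lambda L,o:(np.array(L)+.5)/7.5-.5+o
M=np.array([[-10,32,160],[-10,-32,160],[10,32,160],[10,-32,160],[-10,32,0]])
uv=c([[232,172],[415,162],[227,130],[415,121],[200,445]],[370,200])
M2=np.array([[10,-32,160],[10,32,160],[-10,32,160],[-10,-32,160]],float)
uv2=c([[178,245],[390,140],[362,88],[158,185]],[185,250])
def f(p,full=False):
    Rm=prot(p[3],.48);b=np.array(p[:3])
    return np.r_[(proj(t,M@Rm.T+b)-uv).ravel(),(proj(s,M2@Rm.T+b)-uv2).ravel()]
r=least_squares(f,[450,-200,52,0],loss='soft_l1');print(r.x,np.degrees(r.x[3]),np.round(f(r.x).reshape(-1,2),1))
Rm=prot(r.x[3],.48)
print(proj(t,Rm@[-26,0,15]+r.x[:3]), Rm@[-26,0,15]+r.x[:3],Rm@[0,0,160]+r.x[:3])
print(c([[298,460]],[370,200]))
print(manip.get_state()['time'])
```

```text
[ 4.91222688e+02 -2.43210088e+02  4.54243485e+01  3.37747909e-02] 1.9351529717017515 [[ 0.1 -0.3]
 [ 0.4  0.2]
 [-0.1 -0.4]
 [-0.7 -0.1]
 [-0.2  0.9]
 [ 0.3  0.7]
 [ 0.5  0.6]
 [-0.1 -1.2]
 [-1.5 -0.1]]
[[408.5476989  260.69693656]] [ 475.09670967 -243.75494718   70.7355309 ] [ 565.06521853 -240.71512364  187.34353614]
[[409.3 260.9]]
0.15
```

The crop at (408,240) shows the white back, hinge bar, leg and black foot on the rest, so this is the light. The pose fit agrees to within about 1 px: panel_bottom is about (491,-243,46), yaw is about 2°, and the foot is about (475,-244,71). Next I swing over there.

Emit:
carry_out --motion '[{"x": 42, "y": -4, "z": -32}, {"x": 42, "y": -4, "z": -32}, {"x": 42, "y": -4, "z": -32}, {"x": 42, "y": -4, "z": -32}, {"x": 42, "y": -4, "z": -32}, {"x": 42, "y": -4, "z": -32}, {"x": 42, "y": -4, "z": -32}, {"x": 42, "y": -4, "z": -32}, {"x": 42, "y": -4, "z": -32}, {"ry": -0.1}, {"ry": -0.1}, {"ry": -0.1}]'

```text
$.motion[0]: bad value
```

Emit:
carry_out --motion '[{"x": 42, "y": -4, "z": -32, "rx": 0, "ry": 0, "rz": 0, "grip": 1}]' --newtons 10

```text
time: 0.28
tcp_pos: [170.1, 465.1, 229.9]
tcp_rot: [-90.0, 0.0, -15.1]
force: [0.6, -0.2, -0.1]
width: 92.2
```

Emit:
carry_out --motion '[{"x": 42, "y": -4, "z": -32, "rx": 0, "ry": 0, "rz": 0, "grip": 1}, {"x": 42, "y": -4, "z": -32, "rx": 0, "ry": 0, "rz": 0, "grip": 1}, {"x": 42, "y": -4, "z": -32, "rx": 0, "ry": 0, "rz": 0, "grip": 1}, {"x": 42, "y": -4, "z": -32, "rx": 0, "ry": 0, "rz": 0, "grip": 1}, {"x": 42, "y": -4, "z": -32, "rx": 0, "ry": 0, "rz": 0, "grip": 1}, {"x": 42, "y": -4, "z": -32, "rx": 0, "ry": 0, "rz": 0, "grip": 1}, {"x": 42, "y": -4, "z": -32, "rx": 0, "ry": 0, "rz": 0, "grip": 1}, {"x": 42, "y": -4, "z": -32, "rx": 0, "ry": 0, "rz": 0, "grip": 1}, {"x": 0, "y": 0, "z": 0, "rx": 0, "ry": -0.1, "rz": 0, "grip": 1}, {"x": 0, "y": 0, "z": 0, "rx": 0, "ry": -0.1, "rz": 0, "grip": 1}, {"x": 0, "y": 0, "z": 0, "rx": 0, "ry": -0.1, "rz": 0, "grip": 1}]'

```text
time: 1.65
tcp_pos: [427.1, 128.3, 262.4]
tcp_rot: [-90.0, 0.0, 2.0]
force: [0.8, 0.4, -0.9]
width: 92.3
```

Emit:
carry_out --motion '[{"x": 0, "y": 0, "z": -53, "rx": 0, "ry": 0, "rz": 0, "grip": 1}, {"x": 0, "y": 0, "z": -53, "rx": 0, "ry": 0, "rz": 0, "grip": 1}, {"x": 0, "y": 0, "z": -53, "rx": 0, "ry": 0, "rz": 0, "grip": 1}, {"x": 0, "y": 0, "z": -53, "rx": 0, "ry": 0, "rz": 0, "grip": 1}, {"x": 0, "y": 0, "z": -53, "rx": 0, "ry": 0, "rz": 0, "grip": 1}, {"x": 0, "y": 0, "z": -53, "rx": 0, "ry": 0, "rz": 0, "grip": 1}, {"x": 0, "y": 0, "z": -53, "rx": 0, "ry": 0, "rz": 0, "grip": 1}, {"x": 0, "y": 20, "z": 0, "rx": 0, "ry": 0, "rz": -0.117, "grip": 1}, {"x": 0, "y": 20, "z": 0, "rx": 0, "ry": 0, "rz": -0.117, "grip": 1}, {"x": 0, "y": 10, "z": 0, "rx": 0, "ry": 0, "rz": -0.117, "grip": 1}, {"x": 0, "y": 0, "z": 0, "rx": 0, "ry": 0, "rz": 0, "grip": 1}]'

```text
time: 3.02
tcp_pos: [442.0, -241.6, 211.9]
tcp_rot: [-89.8, -19.9, 1.6]
force: [-0.9, -0.2, -0.2]
width: 92.1
```

Run:
```python
from h import *
d=snap('wrist','w1'); print({k:np.round(v,1) for k,v in d['state'].items() if k in('time','joint_pos','tcp_pos','tcp_rot')})
```

```text
{'time': np.float64(3.0), 'joint_pos': array([ -47. ,   10. ,  106.4,   19.2,   51.8, -149. ]), 'tcp_pos': array([ 442. , -241.6,  211.9]), 'tcp_rot': array([-89.8, -19.9,   1.6])}
```

View pics/w1.png

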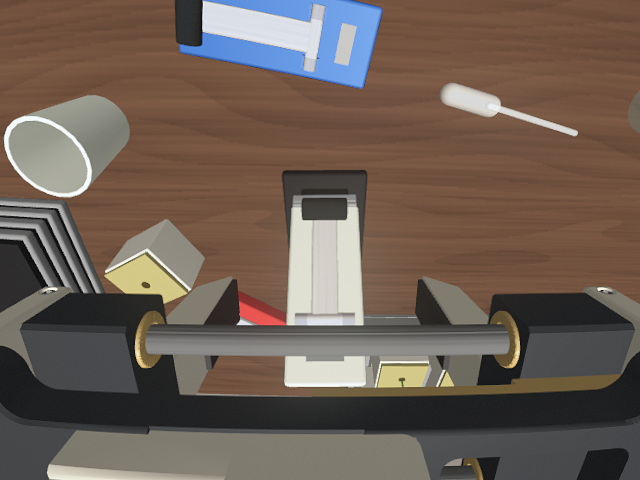

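Run:
```python
import cv2
a=cv2.imread('pics/w1.png')[160:400,264:394]; cv2.imwrite('pics/c3.png',cv2.resize(a,(325*1,600),interpolation=cv2.INTER_CUBIC))
a=cv2.imread('pics/w1.png')[165:245,274:374]; cv2.imwrite('pics/c4.png',cv2.resize(a,(750,600),interpolation=cv2.INTER_CUBIC))
```

```text
(no output)
```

View pics/c4.png

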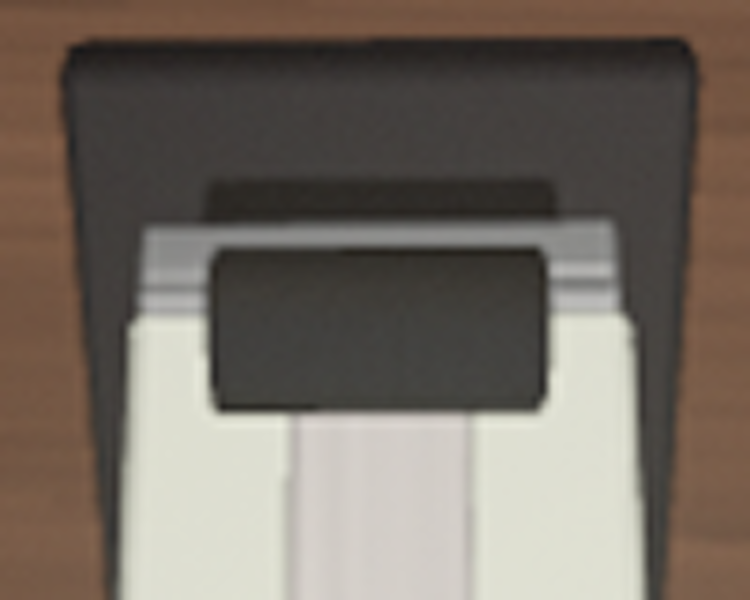

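View pics/c3.png

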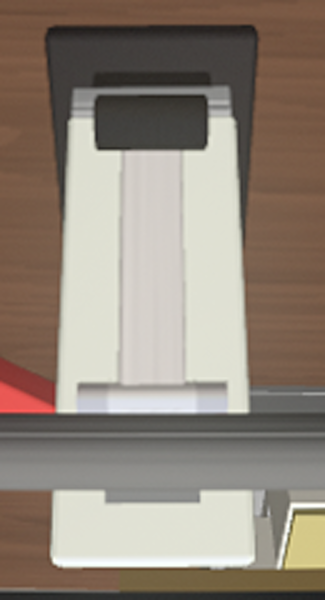

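Run:
```python
from h import *
from scipy.optimize import least_squares
t=load('top0');s=load('scene0');w=load('w1')
c=lambda L,o,k=7.5:(np.array(L)+.5)/k-.5+o
M=np.array([[-10,32,160],[-10,-32,160],[10,32,160],[10,-32,160],[-10,32,0]])
uv=c([[232,172],[415,162],[227,130],[415,121],[200,445]],[370,200])
M2=np.array([[10,-32,160],[10,32,160],[-10,32,160],[-10,-32,160]],float)
uv2=c([[178,245],[390,140],[362,88],[158,185]],[185,250])
M3=np.array([[-10,-32,0],[-10,32,0],[-10,-32,160],[-10,32,160]],float)
uv3=np.r_[c([[130,318],[632,315]],[274,165]),c([[52,560],[254,560]],[264,160],2.5)]
uf=c([[379,330]],[274,165])
def foot(a):return np.array([-16-95*np.sin(a)-10*np.cos(a),0,110-95*np.cos(a)+10*np.sin(a)])
def f(p,full=False):
    Rm=prot(p[3],.48);b=np.array(p[:3])
    return np.r_[(proj(t,M@Rm.T+b)-uv).ravel(),(proj(s,M2@Rm.T+b)-uv2).ravel(),(proj(w,M3@Rm.T+b)-uv3).ravel(),(proj(w,Rm@foot(p[4])+b)-uf).ravel()]
r=least_squares(f,[490,-243,50,0,0.05],loss='soft_l1');p=r.x;print(p,np.degrees(p[3]),np.round(f(p).reshape(-1,2),1))
Rm=prot(p[3],.48)
for a in np.linspace(0,.65,6): print(round(a,2),(Rm@foot(a)+p[:3]).round(1))
print('meas foot',Rm@foot(p[4])+p[:3])
np.save('pose.npy',p)
# joint/pose sanity
s=manip.get_state(); Rt=R.from_euler('xyz',s['tcp_rot'],degrees=True).as_matrix();print(Rt.round(3))
F=Rm@foot(p[4])+p[:3]; tgt=F+9*Rt[:,1]; d=tgt-s['tcp_pos'];print('to target tool axes',Rt.T@d)
```

```text
[ 4.93214651e+02 -2.42396292e+02  4.80831993e+01  2.91011541e-02
  1.59589999e-02] 1.6673733083012807 [[-0.  -1.3]
 [ 0.4 -0.7]
 [-0.2 -1.5]
 [-0.7 -1. ]
 [-0.5 -0. ]
 [ 0.6  0.7]
 [ 1.   0.7]
 [ 0.4 -1.1]
 [-1.1 -0.2]
 [ 0.1 -2.7]
 [-0.2 -2.4]
 [-2.1  0.4]
 [ 0.6  0.2]
 [ 0.1 -0. ]]
0.0 [ 477.1 -242.9   73.4]
0.13 [ 467.2 -243.2   80.9]
0.26 [ 458.4 -243.4   89.6]
0.39 [ 450.8 -243.6   99.4]
0.52 [ 444.5 -243.8  110.1]
0.65 [ 439.7 -244.   121.6]
meas foot [ 475.82252535 -242.9025656    74.24614956]
[[ 0.939  0.342 -0.031]
 [ 0.029  0.011  1.   ]
 [ 0.342 -0.94   0.001]]
to target tool axes [-16.73053827 150.62225505  -1.7295992 ]
```

Emit:
carry_out --motion '[{"x": -17, "y": 0, "z": -1.7, "rx": 0, "ry": 0, "rz": 0, "grip": 1}, {"x": 0, "y": 40, "z": 0, "rx": 0, "ry": 0, "rz": 0, "grip": 1}, {"x": 0, "y": 40, "z": 0, "rx": 0, "ry": 0, "rz": 0, "grip": 1}, {"x": 0, "y": 30, "z": 0, "rx": 0, "ry": 0, "rz": 0, "grip": 1}, {"x": 0, "y": 25, "z": 0, "rx": 0, "ry": 0, "rz": 0, "grip": 1}, {"x": 0, "y": 10, "z": 0, "rx": 0, "ry": 0, "rz": 0, "grip": 1}, {"x": 0, "y": 5, "z": 0, "rx": 0, "ry": 0, "rz": 0, "grip": 1}, {"x": 0, "y": 0, "z": 0, "rx": 0, "ry": 0, "rz": 0, "grip": 1}]'

```text
time: 4.08
tcp_pos: [479.9, -242.8, 67.0]
tcp_rot: [-90.0, -20.1, 1.9]
force: [-0.1, 0.5, 0.4]
width: 91.6
```

Run:
```python
from h import *
d=snap('wrist','w2'); s=d['state'];print({k:np.round(v,1) for k,v in s.items() if k in('time','joint_pos','tcp_pos','tcp_rot','force')})
cv2.imwrite('pics/c5.png',cv2.resize(d['image'][180:420,170:490,::-1],(800,600),interpolation=cv2.INTER_CUBIC))
print(proj(d,[[475.8,-242.9,74.2]]))
```

```text
{'time': np.float64(4.1), 'joint_pos': array([ -43.5,   25.7,  112.4,   28.7,   30.6, -158.8]), 'tcp_pos': array([ 479.9, -242.8,   67. ]), 'tcp_rot': array([-90. , -20.1,   1.9]), 'force': array([-0.1,  0.5,  0.4])}
[[327.40095505 300.8466929 ]]
```

View pics/w2.png

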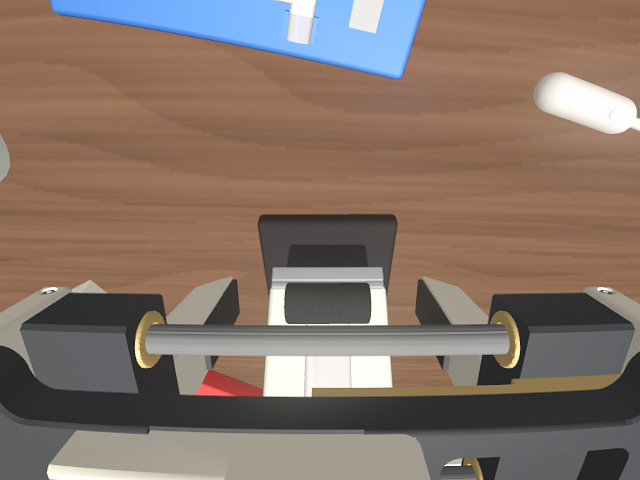

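Emit:
carry_out --motion '[{"x": 0, "y": 0, "z": 0, "rx": 0, "ry": 0, "rz": 0, "grip": -0.1}, {"x": 0, "y": 0, "z": 0, "rx": 0, "ry": 0, "rz": 0, "grip": -0.3}, {"x": 0, "y": 0, "z": 0, "rx": 0, "ry": 0, "rz": 0, "grip": -0.4}, {"x": 0, "y": 0, "z": 0, "rx": 0, "ry": 0, "rz": 0, "grip": -0.4}, {"x": 0, "y": 0, "z": 0, "rx": 0, "ry": 0, "rz": 0, "grip": -0.4}, {"x": 0, "y": 0, "z": 0, "rx": 0, "ry": 0, "rz": 0, "grip": -0.4}]' --newtons 6

```text
time: 4.88
tcp_pos: [479.5, -242.6, 66.4]
tcp_rot: [-90.0, -20.1, 1.8]
force: [-0.3, 0.2, 0.0]
width: 39.8
```

Run:
```python
from h import *
d=snap('wrist','w3'); s=d['state'];print({k:np.round(v,1) for k,v in s.items() if k in('time','width','tcp_pos','tcp_rot','force')})
```

```text
{'time': np.float64(4.9), 'tcp_pos': array([ 479.5, -242.6,   66.4]), 'tcp_rot': array([-90. , -20.1,   1.8]), 'force': array([-0.3,  0.2,  0. ]), 'width': np.float64(39.8)}
```

View pics/w3.png

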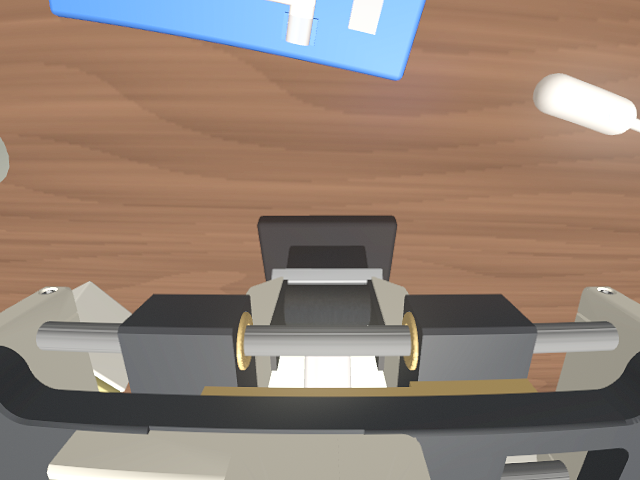

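Run:
```python
from h import *
p=np.load('pose.npy');Rm=prot(p[3],.48);H=Rm@[-16,0,110]+p[:3]
s=manip.get_state();Rt=R.from_euler('xyz',s['tcp_rot'],degrees=True).as_matrix()
T=np.array(s['tcp_pos']);v=Rt.T@(T-H);print('hinge',H,v)
for a in(.08,.085):
    Q=R.from_rotvec([0,0,a]).as_matrix()
    print('shift if shift precedes turn',Q@v-v,' if after turn axes',Q.T@(Q@v-v))
```

```text
hinge [ 529.80294304 -241.33122954  153.04110757] [-77.0822635   64.06592733   0.28656143]
shift if shift precedes turn [-4.87327726 -6.36490715  0.        ]  if after turn axes [-5.36634069 -5.95510385  0.        ]
shift if shift precedes turn [-5.16075672 -6.77540441  0.        ]  if after turn axes [-5.71734084 -6.31280671  0.        ]
```

Emit:
carry_out --motion '[{"x": -5.1, "y": -6.2, "z": 0, "rx": 0, "ry": 0, "rz": 0.08, "grip": -0.4}, {"x": -5.1, "y": -6.2, "z": 0, "rx": 0, "ry": 0, "rz": 0.08, "grip": -0.4}, {"x": -5.1, "y": -6.2, "z": 0, "rx": 0, "ry": 0, "rz": 0.08, "grip": -0.4}, {"x": -5.1, "y": -6.2, "z": 0, "rx": 0, "ry": 0, "rz": 0.08, "grip": -0.4}, {"x": 0, "y": 0, "z": 0, "rx": 0, "ry": 0, "rz": 0, "grip": -0.4}]'

```text
time: 5.55
tcp_pos: [454.7, -243.5, 85.8]
tcp_rot: [-90.0, -1.8, 1.9]
force: [-0.1, -1.3, 1.2]
width: 40.2
```

Run:
```python
from h import *
d=snap('wrist','w4'); s=d['state'];print({k:np.round(v,1) for k,v in s.items() if k in('time','width','tcp_pos','tcp_rot','force')})
```

```text
{'time': np.float64(5.6), 'tcp_pos': array([ 454.7, -243.5,   85.8]), 'tcp_rot': array([-90. ,  -1.8,   1.9]), 'force': array([-0.1, -1.3,  1.2]), 'width': np.float64(40.2)}
```

View pics/w4.png

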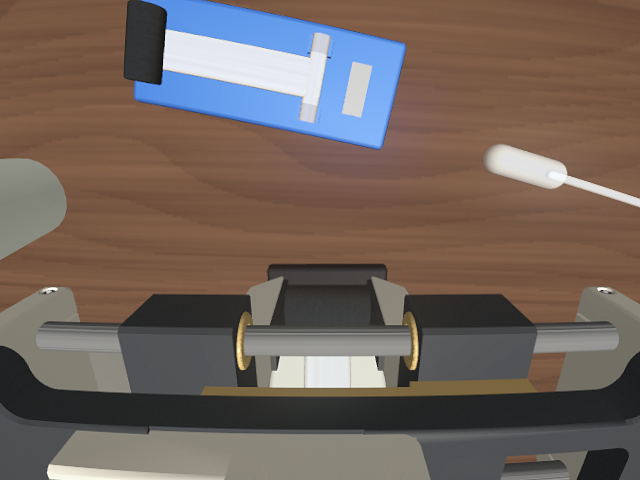

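Emit:
carry_out --motion '[{"x": -5.1, "y": -6.2, "z": 0, "rx": 0, "ry": 0, "rz": 0.08, "grip": -0.4}, {"x": -5.1, "y": -6.2, "z": 0, "rx": 0, "ry": 0, "rz": 0.08, "grip": -0.4}, {"x": -5.1, "y": -6.2, "z": 0, "rx": 0, "ry": 0, "rz": 0.08, "grip": -0.4}, {"x": -5.1, "y": -6.2, "z": 0, "rx": 0, "ry": 0, "rz": 0.08, "grip": -0.4}, {"x": 0, "y": 0, "z": 0, "rx": 0, "ry": 0, "rz": 0, "grip": -0.4}, {"x": 0, "y": 0, "z": 0, "rx": 0, "ry": 0, "rz": 0, "grip": -0.4}]'

```text
time: 6.35
tcp_pos: [436.1, -243.9, 111.7]
tcp_rot: [-90.0, 16.4, 1.9]
force: [0.7, -0.2, -0.9]
width: 39.7
```

Run:
```python
from h import *
d=snap('scene','s4'); s=d['state'];print({k:np.round(v,1) for k,v in s.items() if k in('time','joint_pos','width','tcp_pos','tcp_rot','force')})
cv2.imwrite('pics/c6.png',cv2.resize(d['image'][180:350,130:330,::-1],(706,600),interpolation=cv2.INTER_CUBIC))
```

```text
{'time': np.float64(6.4), 'joint_pos': array([ -32.2,   32.3,   88.3,   -9.5,   73.3, -120.2]), 'tcp_pos': array([ 436.1, -243.9,  111.7]), 'tcp_rot': array([-90. ,  16.4,   1.9]), 'force': array([ 0.7, -0.2, -0.9]), 'width': np.float64(39.7)}
```

View pics/c6.png

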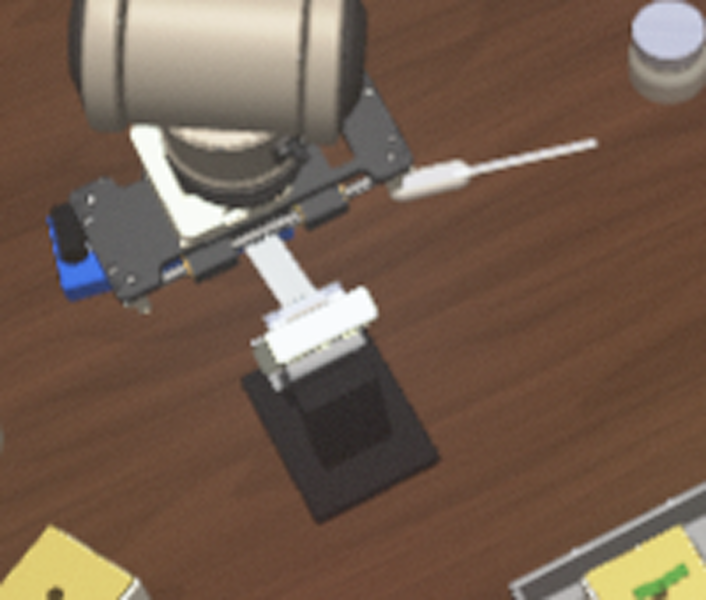

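Emit:
carry_out --motion '[{"x": -1.9, "y": -2.3, "z": 0, "rx": 0, "ry": 0, "rz": 0.03, "grip": -0.4}, {"x": 0, "y": 0, "z": 0, "rx": 0, "ry": 0, "rz": 0, "grip": -0.4}, {"x": 0, "y": 0, "z": 0, "rx": 0, "ry": 0, "rz": 0, "grip": -0.4}]'

```text
time: 6.78
tcp_pos: [435.0, -244.1, 114.8]
tcp_rot: [-90.0, 18.3, 1.9]
force: [3.3, -0.4, -2.2]
width: 40.2
```

Run:
```python
from h import *
s=manip.get_state();print({k:np.round(v,2) for k,v in s.items() if k in('time','joint_pos','width','tcp_pos','tcp_rot','force','torque')})
p=np.load('pose.npy');Rm=prot(p[3],.48);Rt=R.from_euler('xyz',s['tcp_rot'],degrees=True).as_matrix()
F=np.array(s['tcp_pos'])-9*Rt[:,1]; q=Rm.T@(F-p[:3])-[-16,0,110]; print(F,q,'leg',np.arctan2(-q[0],-q[2])-np.arctan2(10,95),np.hypot(q[0],q[2]))
```

```text
{'time': np.float64(6.78), 'joint_pos': array([ -31.74,   33.05,   87.  ,  -10.3 ,   75.54, -119.65]), 'tcp_pos': array([ 435.03, -244.07,  114.82]), 'tcp_rot': array([-89.99,  18.25,   1.85]), 'force': array([ 3.27, -0.35, -2.19]), 'torque': array([-0.04, -0.77, -0.02]), 'width': np.float64(40.25)}
[ 437.84323955 -243.98427264  123.37051743] [-6.79004651e+01  2.38360210e-02 -6.88004062e+01] leg 0.6739380331218702 96.66420772891892
```

Emit:
carry_out --motion '[{"x": 0, "y": 0, "z": 0, "rx": 0, "ry": 0, "rz": 0, "grip": 0.5}, {"x": 0, "y": 0, "z": 0, "rx": 0, "ry": 0, "rz": 0, "grip": 1}, {"x": 0, "y": 0, "z": 0, "rx": 0, "ry": 0, "rz": 0, "grip": 1}, {"x": 0, "y": 0, "z": 0, "rx": 0, "ry": 0, "rz": 0, "grip": 1}, {"x": -8, "y": -20, "z": 0, "rx": 0, "ry": 0, "rz": 0, "grip": 1}, {"x": -15, "y": -40, "z": 0, "rx": 0, "ry": 0, "rz": 0, "grip": 1}, {"x": -15, "y": -40, "z": 0, "rx": 0, "ry": 0, "rz": 0, "grip": 1}, {"x": -15, "y": -40, "z": 0, "rx": 0, "ry": 0, "rz": 0, "grip": 1}, {"x": -10, "y": -30, "z": 0, "rx": 0, "ry": 0, "rz": 0, "grip": 1}, {"x": 0, "y": 0, "z": 0, "rx": 0, "ry": 0, "rz": 0, "grip": 1}]'

```text
time: 8.02
tcp_pos: [429.0, -244.8, 298.4]
tcp_rot: [-90.2, 18.0, 1.8]
force: [0.6, -0.5, -0.3]
width: 91.9
```

Run:
```python
from h import *
d=snap('wrist','w5'); s=d['state'];print({k:np.round(v,1) for k,v in s.items() if k in('time','joint_pos','width','tcp_pos','tcp_rot','force')})
p=np.load('pose.npy');Rm=prot(p[3],.48)
M=np.array([[-10,-32,0],[-10,32,0],[-10,-32,160],[-10,32,160],[-81.5,0,40.4]],float)
print(proj(d,M@Rm.T+p[:3]).round(0))
```

```text
{'time': np.float64(8.0), 'joint_pos': array([ -32.1,   23.5,   72.5,  -10.2,   98.8, -124.2]), 'tcp_pos': array([ 429. , -244.8,  298.4]), 'tcp_rot': array([-90.2,  18. ,   1.8]), 'force': array([ 0.6, -0.5, -0.3]), 'width': np.float64(91.9)}
[[302. 310.]
 [354. 310.]
 [289. 431.]
 [366. 432.]
 [328. 280.]]
```

View pics/w5.png

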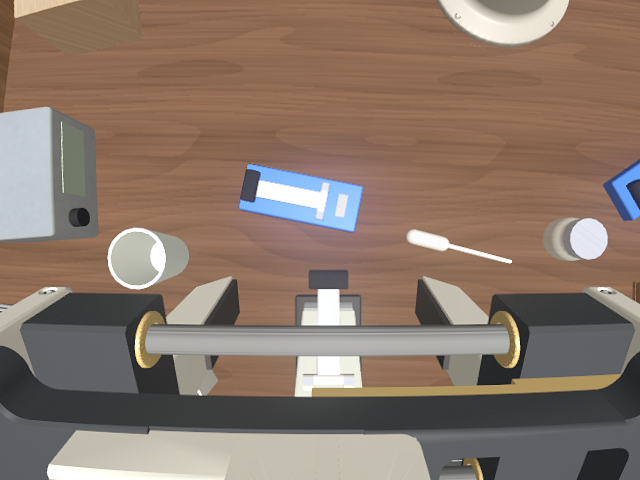

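The foot is seen at (328,280), right where the fully-out prediction puts it, so the leg is open and the panel hasn't shifted. Next is the grasp of the light's top along its own axis.

Run:
```python
from h import *
s=manip.get_state()
p=np.load('pose.npy');Rm=prot(p[3],.48)
Rt=R.from_euler('xyz',s['tcp_rot'],degrees=True).as_matrix()
# goal tool axes: x=panel x, y=-panel z, z=panel y
Rg=np.c_[Rm[:,0],-Rm[:,2],Rm[:,1]]
print('rotvec tool',R.from_matrix(Rt.T@Rg).as_rotvec())
for z in (122,230):
    G=p[:3]+Rm@[0,0,z]; print(z,G,'cur axes',Rt.T@(G-s['tcp_pos']),'goal axes',Rg.T@(G-s['tcp_pos']))
```

```text
rotvec tool [0.00202719 0.00247669 0.16257517]
122 [ 549.52785667 -240.7570497   156.29657984] cur axes [ 1.58829468e+02  9.54955959e+01 -1.31969636e-01] goal axes [1.72192046e+02 6.85281905e+01 1.12233821e-01]
230 [ 599.37889133 -239.30591739  252.0920315 ] cur axes [176.31004235 -11.08006774  -0.37163775] goal axes [ 1.72192046e+02 -3.94718095e+01  1.12233821e-01]
```

Emit:
carry_out --motion '[{"x": 0, "y": 0, "z": 0, "rx": 0, "ry": 0, "rz": 0.0813, "grip": 1}, {"x": 0, "y": 0, "z": 0, "rx": 0, "ry": 0, "rz": 0.0813, "grip": 1}, {"x": 43, "y": -10, "z": 0, "rx": 0, "ry": 0, "rz": 0, "grip": 1}, {"x": 43, "y": -10, "z": 0, "rx": 0, "ry": 0, "rz": 0, "grip": 1}, {"x": 43, "y": -10, "z": 0, "rx": 0, "ry": 0, "rz": 0, "grip": 1}, {"x": 43, "y": -10, "z": 0, "rx": 0, "ry": 0, "rz": 0, "grip": 1}, {"x": 0, "y": 30, "z": 0, "rx": 0, "ry": 0, "rz": 0, "grip": 1}, {"x": 0, "y": 0, "z": 0, "rx": 0, "ry": 0, "rz": 0, "grip": 1}]'

```text
time: 9.07
tcp_pos: [583.6, -238.5, 220.4]
tcp_rot: [-89.7, 28.2, 2.0]
force: [0.1, 0.1, 0.7]
width: 92.0
```

Run:
```python
from h import *
d=snap('wrist','w6'); s=d['state'];print({k:np.round(v,1) for k,v in s.items() if k in('time','joint_pos','width','tcp_pos','tcp_rot','force')})
p=np.load('pose.npy');Rm=prot(p[3],.48)
M=np.array([[-10,-32,160],[-10,32,160],[10,-32,160],[10,32,160],[-81.5,0,40.4]],float)
print(proj(d,M@Rm.T+p[:3]).round(0))
Rt=R.from_euler('xyz',s['tcp_rot'],degrees=True).as_matrix()
print(Rt.T@(p[:3]+Rm@[0,0,122]-s['tcp_pos']))
```

```text
{'time': np.float64(9.1), 'joint_pos': array([ -23.5,   49.9,   40.3,  -12.6,  115.1, -118.2]), 'tcp_pos': array([ 583.6, -238.5,  220.4]), 'tcp_rot': array([-89.7,  28.2,   2. ]), 'force': array([0.1, 0.1, 0.7]), 'width': np.float64(92.0)}
[[272. 253.]
 [378. 254.]
 [273. 284.]
 [376. 284.]
 [325. 133.]]
[ 0.15661607 72.58949667 -1.43378084]
```

View pics/w6.png

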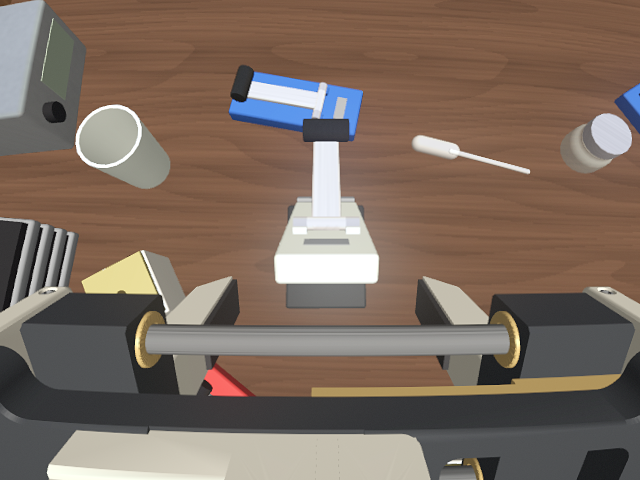

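Emit:
carry_out --motion '[{"x": 0, "y": 30, "z": 0, "rx": 0, "ry": 0, "rz": 0, "grip": 1}, {"x": 0, "y": 25, "z": 0, "rx": 0, "ry": 0, "rz": 0, "grip": 1}, {"x": 0, "y": 12, "z": 0, "rx": 0, "ry": 0, "rz": 0, "grip": 1}, {"x": 0, "y": 5, "z": 0, "rx": 0, "ry": 0, "rz": 0, "grip": 1}, {"x": 0, "y": 0, "z": 0, "rx": 0, "ry": 0, "rz": 0, "grip": 0.6}, {"x": 0, "y": 0, "z": 0, "rx": 0, "ry": 0, "rz": 0, "grip": 0.4}, {"x": 0, "y": 0, "z": 0, "rx": 0, "ry": 0, "rz": 0, "grip": 0.2}, {"x": 0, "y": 0, "z": 0, "rx": 0, "ry": 0, "rz": 0, "grip": 0}, {"x": 0, "y": 0, "z": 0, "rx": 0, "ry": 0, "rz": 0, "grip": -0.3}, {"x": 0, "y": 0, "z": 0, "rx": 0, "ry": 0, "rz": 0, "grip": -0.3}]' --newtons 45

```text
time: 10.38
tcp_pos: [552.3, -240.3, 161.9]
tcp_rot: [-90.0, 27.5, 1.8]
force: [1.8, 1.0, 2.6]
width: 63.6
```

Run:
```python
from h import *
d=snap('wrist','w7'); s=d['state'];print({k:np.round(v,1) for k,v in s.items() if k in('time','joint_pos','width','tcp_pos','tcp_rot','force')})
```

```text
{'time': np.float64(10.4), 'joint_pos': array([ -24.6,   47.2,   54.5,  -12.2,  103. , -116.5]), 'tcp_pos': array([ 552.3, -240.3,  161.9]), 'tcp_rot': array([-90. ,  27.5,   1.8]), 'force': array([1.8, 1. , 2.6]), 'width': np.float64(63.6)}
```

View pics/w7.png

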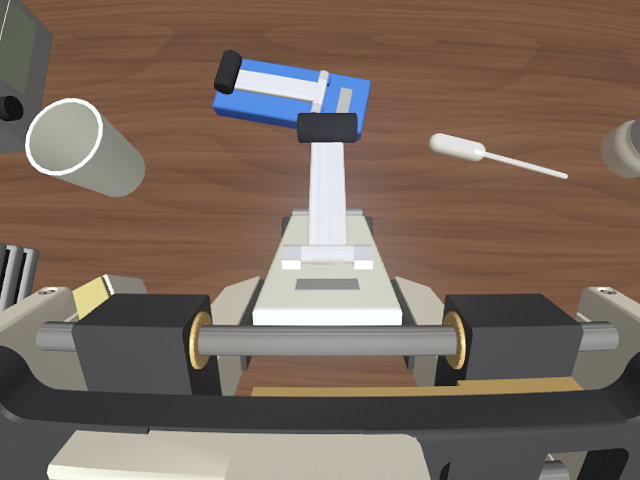

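Emit:
carry_out --motion '[{"x": 0, "y": -6, "z": 0, "rx": 0, "ry": 0, "rz": 0, "grip": -0.3}, {"x": 0, "y": -10, "z": 0, "rx": 0, "ry": 0, "rz": 0, "grip": -0.3}, {"x": -6, "y": -15, "z": 0, "rx": 0, "ry": 0, "rz": 0, "grip": -0.3}, {"x": -15, "y": -25, "z": 0, "rx": 0, "ry": 0, "rz": 0, "grip": -0.3}, {"x": -25, "y": -25, "z": 0, "rx": 0, "ry": 0, "rz": 0, "grip": -0.3}, {"x": -25, "y": -25, "z": 0, "rx": 0, "ry": 0, "rz": 0, "grip": -0.3}, {"x": 0, "y": 0, "z": 0, "rx": 0, "ry": 0, "rz": 0, "grip": -0.3}]'

```text
time: 11.3
tcp_pos: [538.7, -241.2, 292.0]
tcp_rot: [-90.2, 27.2, 1.7]
force: [0.2, 0.3, -3.7]
width: 63.9
```

Run:
```python
from h import *
d=snap('wrist','w8');snap('scene','s8'); s=d['state'];print({k:np.round(v,1) for k,v in s.items() if k in('time','joint_pos','width','tcp_pos','tcp_rot','force')})
p=np.load('pose.npy');Rm=prot(p[3],.48);print('tcp in panel at grasp',Rm.T@(np.array([552.3,-240.3,161.9])-p[:3]))
```

```text
{'time': np.float64(11.3), 'joint_pos': array([ -25.1,   41.9,   44.9,  -13.6,  117.1, -120.5]), 'tcp_pos': array([ 538.7, -241.2,  292. ]), 'tcp_rot': array([-90.2,  27.2,   1.7]), 'force': array([ 0.2,  0.3, -3.7]), 'width': np.float64(63.9)}
tcp in panel at grasp [-1.17910832e-01  3.76194995e-01  1.28255922e+02]
```

View pics/w8.png

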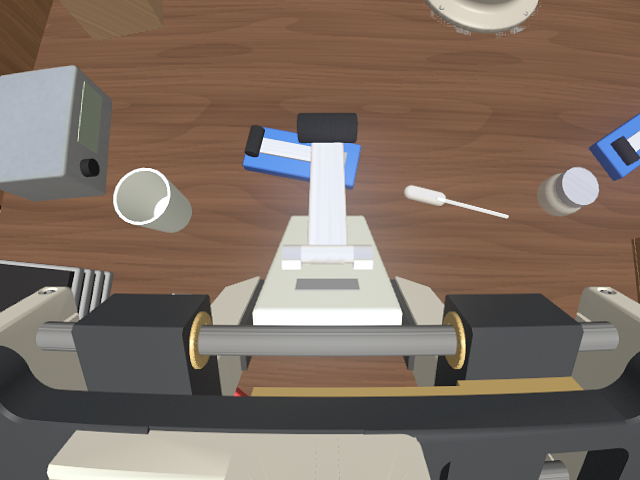

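View pics/s8.png

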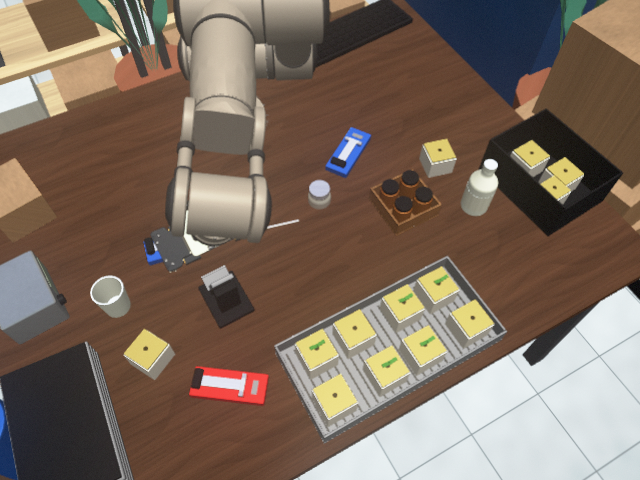

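Emit:
carry_out --motion '[{"x": 0, "y": 0, "z": 25, "rx": 0, "ry": 0, "rz": 0, "grip": -0.3}, {"x": 0, "y": 0, "z": 49, "rx": 0, "ry": 0, "rz": 0, "grip": -0.3}, {"x": 0, "y": 0, "z": 49, "rx": 0, "ry": 0, "rz": 0, "grip": -0.3}, {"x": 0, "y": 0, "z": 49, "rx": 0, "ry": 0, "rz": 0, "grip": -0.3}, {"x": 0, "y": 0, "z": 49, "rx": 0, "ry": 0, "rz": 0, "grip": -0.3}, {"x": 0, "y": 0, "z": 35, "rx": 0, "ry": 0, "rz": -0.144, "grip": -0.3}, {"x": 0, "y": 0, "z": 15, "rx": 0, "ry": 0, "rz": -0.144, "grip": -0.3}, {"x": 0, "y": 0, "z": 0, "rx": 0, "ry": 0, "rz": -0.144, "grip": -0.3}, {"x": 0, "y": 0, "z": 0, "rx": 0, "ry": 0, "rz": -0.144, "grip": -0.3}, {"x": 0, "y": 0, "z": 0, "rx": 0, "ry": 0, "rz": -0.144, "grip": -0.3}, {"x": 0, "y": 0, "z": 0, "rx": 0, "ry": 0, "rz": -0.144, "grip": -0.3}, {"x": 0, "y": 0, "z": 0, "rx": 0, "ry": 0, "rz": 0, "grip": -0.3}]'

```text
time: 12.9
tcp_pos: [525.9, 30.5, 285.5]
tcp_rot: [-89.9, -21.4, 1.8]
force: [0.8, -0.6, -3.3]
width: 63.9
```

Run:
```python
from h import *
d=snap('wrist','w9');snap('scene','s9');t=snap('top','t9'); s=d['state'];print({k:np.round(v,1) for k,v in s.items() if k in('time','joint_pos','width','tcp_pos','tcp_rot','force')})
Rt=R.from_euler('xyz',s['tcp_rot'],degrees=True).as_matrix()
print('bottom',s['tcp_pos']+128.3*Rt[:,1])
print('to goal, tool axes',Rt.T@(np.array([561,30,126])-s['tcp_pos']))
M=np.array([[-10,-32,160],[-10,32,160],[-81.5,-20,40.4],[-81.5,20,40.4]],float)
Rp=np.c_[Rt[:,0],Rt[:,2],-Rt[:,1]];b=s['tcp_pos']+128.3*Rt[:,1]
print(proj(d,M@Rp.T+b).round())
```

```text
{'time': np.float64(12.9), 'joint_pos': array([  -7. ,    5.6,   99.7,    4.1,   53.5, -100.7]), 'tcp_pos': array([525.9,  30.5, 285.5]), 'tcp_rot': array([-89.9, -21.4,   1.8]), 'force': array([ 0.8, -0.6, -3.3]), 'width': np.float64(63.9)}
bottom [572.78330074  32.20035062 166.04149365]
to goal, tool axes [-25.66859218 161.23393948  -1.86760247]
[[250. 309.]
 [404. 308.]
 [298. 131.]
 [356. 131.]]
```

View pics/w9.png

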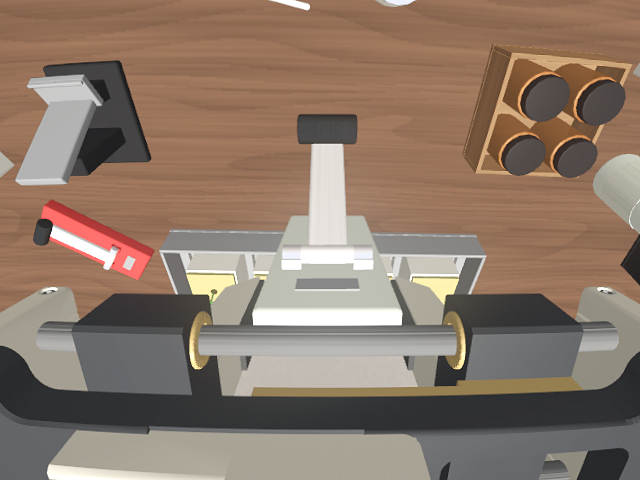

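View pics/s9.png

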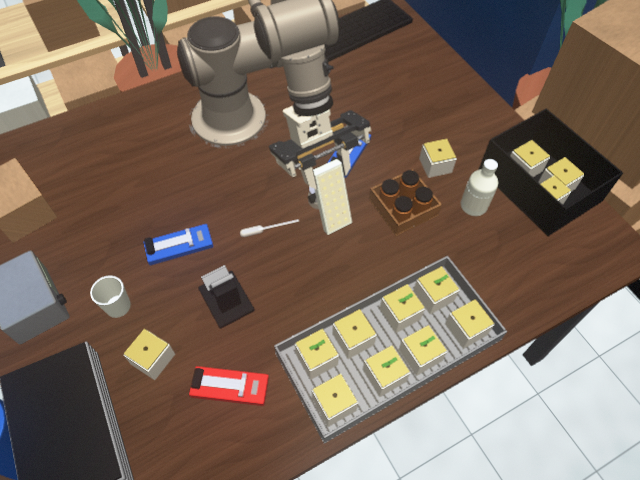

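Run:
```python
from h import *
d=load('w9')
print(unproj(d,[[165,231],[484,236]],0).round(), unproj(d,[[162,251],[484,256]],50).round())
cv2.imwrite('pics/c9.png',cv2.resize(d['image'][215:300,150:500,::-1],(800,194),interpolation=cv2.INTER_CUBIC))
```

```text
[[ 709. -208.    0.]
 [ 704.  276.   -0.]] [[ 705. -193.   50.]
 [ 701.  257.   50.]]
```

View pics/c9.png

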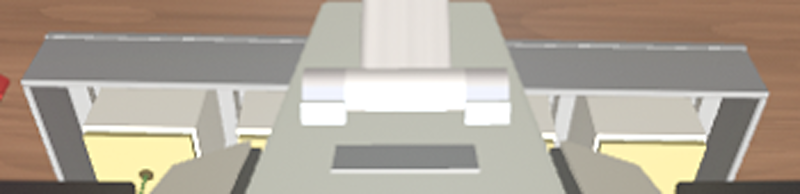

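Emit:
carry_out --motion '[{"x": -5, "y": 30, "z": 0, "rx": 0, "ry": 0, "rz": -0.016, "grip": -0.3}, {"x": -5, "y": 38, "z": 0, "rx": 0, "ry": 0, "rz": 0, "grip": -0.3}, {"x": -5, "y": 38, "z": 0, "rx": 0, "ry": 0, "rz": 0, "grip": -0.3}, {"x": -4, "y": 27, "z": 0, "rx": 0, "ry": 0, "rz": 0, "grip": -0.3}, {"x": -3, "y": 16, "z": 0, "rx": 0, "ry": 0, "rz": 0, "grip": -0.3}, {"x": 0, "y": 0, "z": 0, "rx": 0, "ry": 0, "rz": 0, "grip": -0.3}, {"x": 0, "y": 0, "z": 0, "rx": 0, "ry": 0, "rz": 0, "grip": -0.3}]'

```text
time: 13.92
tcp_pos: [567.5, 31.3, 142.8]
tcp_rot: [-90.0, -22.8, 1.9]
force: [0.6, 0.0, -4.5]
width: 63.9
```

Run:
```python
from h import *
d=snap('scene','s10'); s=d['state'];print({k:np.round(v,2) for k,v in s.items() if k in('time','joint_pos','width','tcp_pos','tcp_rot','force','torque')})
Rt=R.from_euler('xyz',s['tcp_rot'],degrees=True).as_matrix()
Rp=np.c_[Rt[:,0],Rt[:,2],-Rt[:,1]];b=s['tcp_pos']+128.3*Rt[:,1]
print('bottom',b,'foot',b+Rp@[-81.5,0,40.4])
cv2.imwrite('pics/c10.png',cv2.resize(d['image'][80:320,230:490,::-1],(650,600),interpolation=cv2.INTER_CUBIC))
```

```text
{'time': np.float64(13.92), 'joint_pos': array([  -6.37,   18.85,  108.24,    6.3 ,   30.44, -103.03]), 'tcp_pos': array([567.5 ,  31.28, 142.79]), 'tcp_rot': array([-90.  , -22.84,   1.86]), 'force': array([ 0.59,  0.04, -4.49]), 'torque': array([ 0.01,  0.58, -0.01]), 'width': np.float64(63.95)}
bottom [617.27144329  32.89477898  24.55146662] foot [526.52796461  29.94992676  30.15137027]
```

View pics/c10.png

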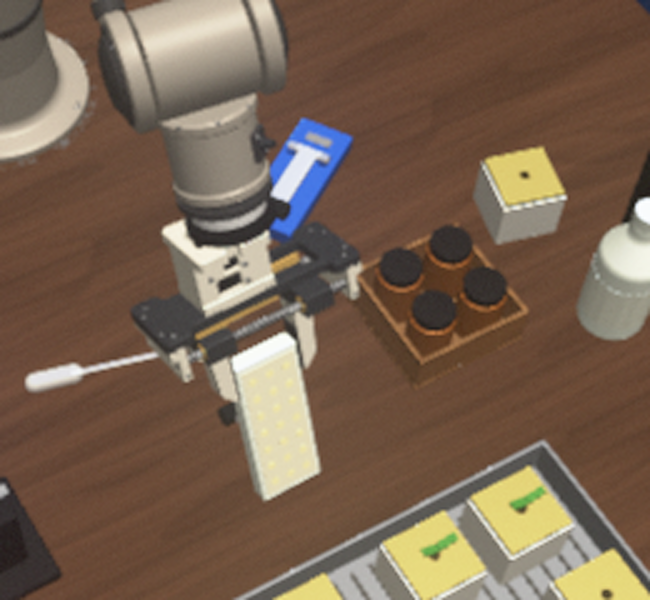

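Emit:
carry_out --motion '[{"x": -2.2, "y": 5.4, "z": 0, "rx": 0, "ry": 0, "rz": 0, "grip": -0.3}, {"x": -2.2, "y": 5.4, "z": 0, "rx": 0, "ry": 0, "rz": 0, "grip": -0.3}, {"x": -1.1, "y": 2.7, "z": 0, "rx": 0, "ry": 0, "rz": 0, "grip": -0.3}, {"x": -0.6, "y": 1.4, "z": 0, "rx": 0, "ry": 0, "rz": 0, "grip": -0.3}, {"x": -0.6, "y": 1.4, "z": 0, "rx": 0, "ry": 0, "rz": 0, "grip": -0.3}, {"x": 0, "y": 0, "z": 0, "rx": 0, "ry": 0, "rz": 0, "grip": -0.3}]'

```text
time: 14.72
tcp_pos: [566.6, 31.3, 124.7]
tcp_rot: [-90.0, -22.8, 1.8]
force: [-0.4, 0.3, -4.7]
width: 64.1
```

Emit:
carry_out --motion '[{"x": -0.4, "y": 0.9, "z": 0, "rx": 0, "ry": 0, "rz": 0, "grip": -0.3}, {"x": -0.4, "y": 0.9, "z": 0, "rx": 0, "ry": 0, "rz": 0, "grip": -0.3}, {"x": 0, "y": 0, "z": 0, "rx": 0, "ry": 0, "rz": 0, "grip": -0.3}]'

```text
time: 15.1
tcp_pos: [566.5, 31.3, 122.7]
tcp_rot: [-90.0, -22.8, 1.8]
force: [-1.1, -0.4, -4.3]
width: 63.8
```

Emit:
carry_out --motion '[{"x": -0.4, "y": 0.9, "z": 0, "rx": 0, "ry": 0, "rz": 0, "grip": -0.3}, {"x": 0, "y": 0, "z": 0, "rx": 0, "ry": 0, "rz": 0, "grip": -0.3}]'

```text
time: 15.35
tcp_pos: [566.7, 31.3, 121.9]
tcp_rot: [-90.0, -22.8, 1.8]
force: [-0.6, -0.3, -2.9]
width: 63.6
```

Contact is starting: the carried weight has dropped from about 4.5 N to 2.9 N. I'll go 1–2 mm further.

Emit:
carry_out --motion '[{"x": -0.4, "y": 0.9, "z": 0, "rx": 0, "ry": 0, "rz": 0, "grip": -0.3}, {"x": 0, "y": 0, "z": 0, "rx": 0, "ry": 0, "rz": 0, "grip": -0.3}, {"x": 0, "y": 0, "z": 0, "rx": 0, "ry": 0, "rz": 0, "grip": -0.3}]'

```text
time: 15.72
tcp_pos: [566.8, 31.3, 121.8]
tcp_rot: [-90.0, -22.9, 1.9]
force: [-3.8, -0.0, 4.7]
width: 63.9
```

Run:
```python
from h import *
d=snap('scene','s11'); s=d['state'];print({k:np.round(v,2) for k,v in s.items() if k in('time','width','tcp_pos','tcp_rot','force','torque')})
Rt=R.from_euler('xyz',s['tcp_rot'],degrees=True).as_matrix()
Rp=np.c_[Rt[:,0],Rt[:,2],-Rt[:,1]];b=s['tcp_pos']+128.3*Rt[:,1]
print('bottom',b,'foot',b+Rp@[-81.5,0,40.4])
```

```text
{'time': np.float64(15.72), 'tcp_pos': array([566.83,  31.29, 121.78]), 'tcp_rot': array([-90.01, -22.91,   1.85]), 'force': array([-3.79, -0.04,  4.67]), 'torque': array([-0.01,  0.86, -0.01]), 'width': np.float64(63.89)}
bottom [616.75347153  32.88613956   3.59831689] foot [526.00231427  29.95650303   9.08053231]
```

Emit:
carry_out --motion '[{"x": 0, "y": 0, "z": 0, "rx": 0, "ry": 0, "rz": 0, "grip": 0.5}, {"x": 0, "y": 0, "z": 0, "rx": 0, "ry": 0, "rz": 0, "grip": 0.8}, {"x": 0, "y": 0, "z": 0, "rx": 0, "ry": 0, "rz": 0, "grip": 1}, {"x": 0, "y": 0, "z": 0, "rx": 0, "ry": 0, "rz": 0, "grip": 1}, {"x": 0, "y": 0, "z": 0, "rx": 0, "ry": 0, "rz": 0, "grip": 1}]' --newtons 10

```text
time: 16.4
tcp_pos: [566.6, 31.3, 120.8]
tcp_rot: [-90.0, -22.8, 1.8]
force: [0.0, 0.5, -0.6]
width: 91.7
```

Run:
```python
from h import *
d=snap('wrist','w12'); s=d['state'];print({k:np.round(v,2) for k,v in s.items() if k in('time','width','tcp_pos','tcp_rot','force')})
```

```text
{'time': np.float64(16.4), 'tcp_pos': array([566.57,  31.29, 120.77]), 'tcp_rot': array([-89.99, -22.82,   1.84]), 'force': array([ 0.01,  0.52, -0.62]), 'width': np.float64(91.66)}
```

View pics/w12.png

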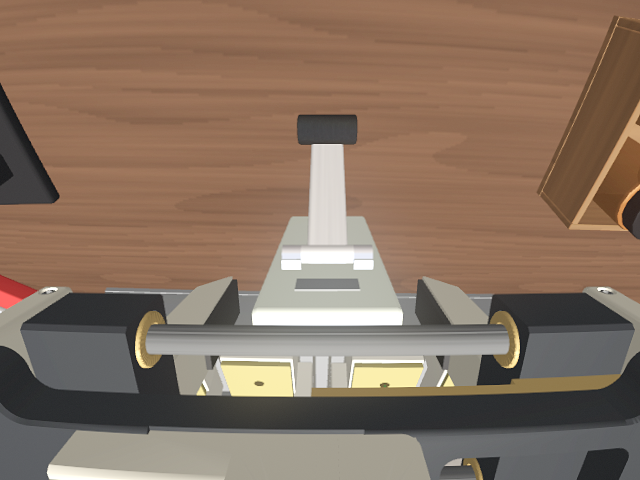

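The gripper is open with both pads clear of the light's sides (panel about 255–400 px, pads at 240 and 415 px), and the light hasn't moved. I retreat along the tool axis.

Emit:
carry_out --motion '[{"x": 0, "y": -8, "z": 0, "rx": 0, "ry": 0, "rz": 0, "grip": 1}, {"x": 0, "y": -20, "z": 0, "rx": 0, "ry": 0, "rz": 0, "grip": 1}, {"x": 0, "y": -35, "z": 0, "rx": 0, "ry": 0, "rz": 0, "grip": 1}, {"x": 0, "y": -45, "z": 0, "rx": 0, "ry": 0, "rz": 0, "grip": 1}, {"x": 0, "y": -45, "z": 0, "rx": 0, "ry": 0, "rz": 0, "grip": 1}, {"x": 0, "y": 0, "z": 0, "rx": 0, "ry": 0, "rz": 0, "grip": 1}, {"x": 0, "y": 0, "z": 0, "rx": 0, "ry": 0, "rz": 0, "grip": 1}]'

```text
time: 17.32
tcp_pos: [506.9, 29.4, 261.6]
tcp_rot: [-90.0, -22.8, 1.8]
force: [0.9, 0.2, 0.4]
width: 91.9
```

Run:
```python
from h import *
w=snap('wrist','w13');d=snap('scene','s13');snap('top','t13'); s=d['state'];print({k:np.round(v,2) for k,v in s.items() if k in('time','width','tcp_pos','force')})
cv2.imwrite('pics/c13.png',cv2.resize(d['image'][80:440,200:520,::-1],(533,600),interpolation=cv2.INTER_CUBIC))
Rp=prot(np.radians(1.9),-.39)
M=np.array([[10,-32,160],[10,32,160],[10,-32,0],[10,32,0],[-10,32,160],[-81.5,0,40.4]],float)
P=M@Rp.T+[616.7,32.9,4];print('scene',proj(d,P).round(),'wrist',proj(w,P).round())
a=cv2.imread('pics/scene0.png').astype(int);b=cv2.imread('pics/s13.png').astype(int)
print('tray',unproj(w,[[0,0]],0).shape)
```

```text
{'time': np.float64(17.38), 'tcp_pos': array([506.75,  29.43, 260.87]), 'force': array([ 0.75,  0.73, -0.43]), 'width': np.float64(91.79)}
scene [[324. 233.]
 [348. 220.]
 [336. 285.]
 [359. 272.]
 [344. 216.]
 [326. 247.]] wrist [[290. 246.]
 [364. 245.]
 [303. 206.]
 [352. 206.]
 [365. 223.]
 [327. 134.]]
tray (1, 3)
```

View pics/s13.png

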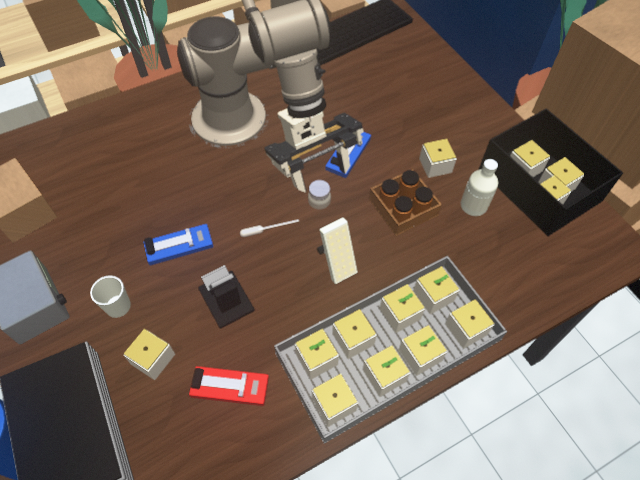

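View pics/w13.png

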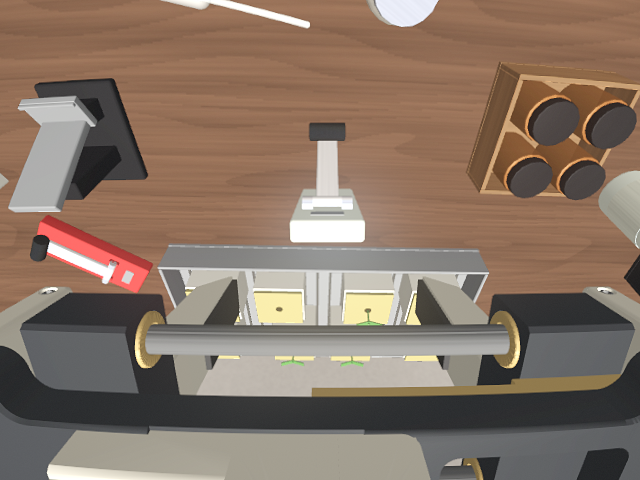

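View pics/t13.png

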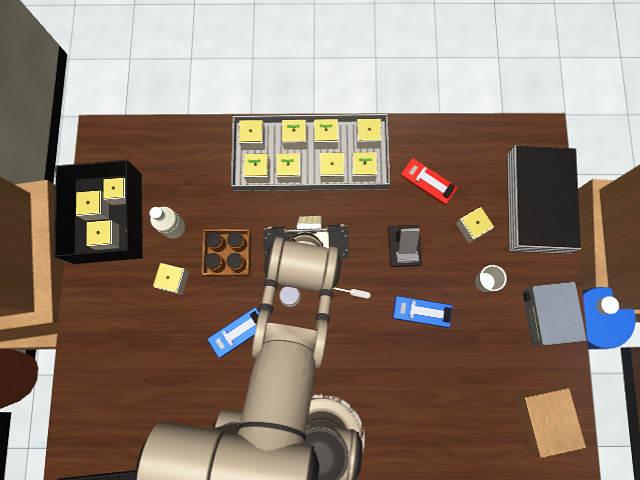

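The wrist view shows the light standing with its foot at (327,131) and top edge at (290–364,241), within about 5 px of the standing prediction. Bystanders are at the same pixels as at the start, and the robot is clear. I'm handing in.

Run:
```python
from h import *
print(manip.finish_job(),manip.get_state()['time'])
```

```text
the job is handed in; nothing more can be done
the job is handed in; nothing more can be done
```

The light is standing on the bench on its bottom edge and opened leg, in front of the middle of the tray with the lit face towards it. The job is handed in; it reports no verdict.

- **Leg:** I pinched the foot and swung it out until it met the stop (about 4 N). The foot then appeared exactly where the fully-out prediction put it.
- **Move:** I gripped the light's top sides, lifted it along its own length off the rest, tilted it back and carried it over. I lowered it about 1 mm at a time, with roughly 8 N on the bench at touchdown, then released and backed off.
- **Final position:** The bottom centre is at about (617, 33) mm, which is about 90 mm before the tray edge and within a few mm of its middle. The lean is about 22–23° and the yaw about 2°.
- **Last checks:** In the final pictures the light matches the standing prediction, with the largest offsets about 5 px in the wrist view and about 8 px in the scene view at the top edge. By eye the bystanders look unmoved; I made no numeric check. The gripper is open and well clear of the light.
- **Disagreement:** My estimates of the tray edge ranged from 701 to 717 mm in x. That is well inside the allowed tolerance.
- **Time:** It took about 17.5 s of the 56 s allowed. The first move call was refused because some fields were left out of its rows, and nothing moved.

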